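# Try hose couplers on the gauge pins, reject the one that will not go home

## Task

Three hose couplers lie in the troughs of the plug gauge, each facing a pin. Gently push every one along its trough onto its pin and feel whether it goes fully home against the collar, or stops part-way because its seal is undersize (one of the three is, and it cannot be told by eye); do not force one that stops. Leave those that fit fully home on their pins, take the one that stops short off the gauge and put it in the red reject tub, and leave everything else on the bench where it stands.

Things in the scene. Friction and masses are not known exactly. Their poses are not given: they have to be found in the camera images.
- gauge: Plug gauge fixed to the bench: dark base plate 180 mm (x) by 224 mm (y), 12 mm thick, grey upright plate 68 mm high on its far edge, three aluminium V troughs, three steel pins. Origin: centre of its underside; x runs along the troughs towards the pins, z up. Trough axes are at y = +80, 0, -80 mm, 46 mm above the bench, coaxial with the pins; troughs run from x = -89 to +77 mm.
- trough (a point): Point on the middle trough's axis, above the gauge's origin; axes as the gauge's. Each trough is an open 90 degree V: its upper edges are 10 mm below its axis and 18 mm (outside 22 mm) either side of it. Behind and beside a coupler fingers have free room down to those edges. Pushing a coupler along takes less than 2 N; it stays where it is left.
- pins: The three steel pins of the gauge; origin and axes are the gauge's. Each lies on its trough's axis, diameter 21 mm, bevelled nose at x = +38 mm, pointing to -x. The coupler with the undersize seal stops dead with its mouth about 10 mm past the nose, its mid point at about x = +23 mm. To lift it out, first draw it back at least 15 mm along the trough.
- pin_collar (a point): Centre of the front face of the middle pin's collar (diameter 34 mm; x = +74 mm of the gauge), 36 mm behind the nose; the others are 80 mm left and right. A good coupler slides on just as lightly until its mouth meets the collar: fully home, mid point 25 mm and end of tail 68 mm before this face.
- coupler_a_mid (a point): Left trough (+y). Green and black hose coupler, axis along the trough: octagonal body 40 mm across flats, 50 mm long, 0.1 kg. This point: on its axis, mid-way along that body. +x of its frame points to the pin. The open mouth (24 mm hole, 40 mm deep, hidden seal ring inside) is 25 mm ahead; the flat end of the hose tail (diameter 16 mm) 43 mm behind. Two flats are upright: grip across them.
- coupler_b_mid (a point): Middle trough. Green and black hose coupler, axis along the trough: octagonal body 40 mm across flats, 50 mm long, 0.1 kg. This point: on its axis, mid-way along that body. +x of its frame points to the pin. The open mouth (24 mm hole, 40 mm deep, hidden seal ring inside) is 25 mm ahead; the flat end of the hose tail (diameter 16 mm) 43 mm behind. Two flats are upright: grip across them.
- coupler_c_mid (a point): Right trough (-y). Green and black hose coupler, axis along the trough: octagonal body 40 mm across flats, 50 mm long, 0.1 kg. This point: on its axis, mid-way along that body. +x of its frame points to the pin. The open mouth (24 mm hole, 40 mm deep, hidden seal ring inside) is 25 mm ahead; the flat end of the hose tail (diameter 16 mm) 43 mm behind. Two flats are upright: grip across them.
- reject_tub: Open red plastic tub fixed to the bench, 170 mm (x) by 150 mm (y), 60 mm high, walls and floor 4 mm. Origin: centre of its underside. It stands to the left or the right of the gauge.
- bottle_a: White bottle with a green cap, diameter 76 mm, 200 mm high, standing at the left; leave alone. Origin: centre of its underside.
- bottle_b: White bottle with a white cap, diameter 76 mm, 200 mm high, standing at the left; leave alone. Origin: centre of its underside.
- tape_roll: Roll of amber packing tape lying flat, diameter 110 mm, 48 mm high, beyond the gauge; leave alone. Origin: centre of its underside.
- product_box: Green product box, 75 x 130 mm and 50 mm high, beyond the gauge or tub; leave alone. Origin: centre of its underside.
- grease_jar: White jar with a yellow lid, diameter 72 mm, 70 mm high, beyond the gauge or tub; leave alone. Origin: centre of its underside.
- screwdriver: Screwdriver lying on the bench near the robot, in front of the gauge or tub; leave alone.
- hose_nut: Brass hexagonal hose nut lying flat, 32 mm across flats, 18 mm high, near the robot; leave alone. Origin: centre of its underside.
There are look-alikes about, which are no part of the job. What is shaped like the part that bears coupler_c_mid but blue or orange is not meant.

How it is judged:
By the outcome, as a careful person would: the job done as asked, in the order asked, and still so for the second after the job is handed in, with the robot touching nothing.
It also fails if it takes over 58 s, if anything falls off the work surface, if the arm or the gripper's body presses on something with over 40 N, if the wrist force passes 120 N, or if a joint passes its speed limit or range.

## Robot

A 6-joint arm with a two-finger parallel gripper is mounted at the origin on the work surface. World frame = base frame: x ahead of the robot, y to its left, z up, the work surface at z = 0. Lengths are in m, angles in degrees, forces in N, time in s.
With the tool pointing down it reaches from about 0.325 to 0.775 m from the base axis. Payload 5.5 kg.
Tool frame: the origin (TCP) lies at the centre of the arm's flange, where the gripper is bolted on; the fingertips stand 182 mm ahead of it and the grasp point (between the pads) lies 163 mm ahead of it; z points along the fingers, y is the line along which they close (so a half turn about z gives the same grasp; the last joint's range is limited). The gripper opens to 88 mm and grips with 3 to 60 N. Pads are 20 mm wide; open, the fingers measure 115 mm over their backs; the gripper's body (75 mm by 178 mm) begins 61 mm behind the grasp point.
Start: joints at [-79.509, 5.22, 70.514, -0, 104.267, -3.249], TCP at [0.143, -0.583, 0.405] pointing down, gripper open.
Joint ranges: [-164.24, 164.24], [-49.07, 125.15], [9.68, 141.18], [-86.29, 266.29], [3.28, 154.24], [-151.56, 151.56]. Speed limits (degrees/s): [147.25, 147.25, 172.46, 180, 180, 180].

## Interface

Orientations are given as [roll, pitch, yaw] about the fixed x, y, z axes, in that order (R = Rz(yaw) Ry(pitch) Rx(roll)).
In Python, from station import r gives the robot as it stands. The module is installed in compiled form; this text tells all that it offers. Calls block until the motion is done:
- r.reach(position, orientation): joint-space move of the TCP to a pose.
- r.servo_line(position, rotation=None, speed=0.15): straight line of the TCP; rotation=None keeps the orientation; speed is the mean speed in m/s.
- r.move_joints(angles): joint-space move.
- r.let_go() and r.grab(squeeze=None): open the fingers fully, or close them until they stop; squeeze is the grip in N (None keeps the last).
- r.wait(seconds).
- r.inverse_kinematics(position, orientation): joint angles nearest the present ones, or None.
- r.sense(): the state.
- r.snapshot(name): name is "scene" or "top" or "wrist"; returns a dict with "frame" (400x640x3 uint8, red, green, blue), "fx", "fy", "cx", "cy" (pixels), "R" (3x3) and "t" (3): a world point X has camera coordinates R X + t. Camera axes: x right, y down, z forward; pixel columns grow to the right and rows downward; lengths in m; the calibration is good to about 2 mm. The wrist camera is an equidistant fisheye: a pixel r from the principal point sees the ray r / f radians off the axis. A picture is of the moment at which its call begins. There is no depth.
A pose or a line that the arm cannot do raises r.IKError and nothing moves.
- r.hand_in(): hands the job in, once; it reports no verdict.
The state is a dict: "clock": time; "joints": joint angles; "joint_vel": joint speeds; "joint_torque": joint torques, N m; "tcp_pos": TCP position; "orientation": TCP orientation; "contact_force": force on the tool from outside, world axes, zero at the start; "torque": the same for the moment, N m; "opening": finger opening in m.
Only numpy, scipy, OpenCV 4.12 (cv2) and the standard library are available. Lean on these libraries where they do the work, as an engineer would, in place of code of your own. Each camera call takes 0.05 s, during which the arm holds its last target. There are 200 camera calls.

## Working session

There is one attempt and no reset: what is moved stays moved. The work goes in short steps, each a Python script; the robot and the scene stay as the last script left them, time stands still between calls to the robot, and variables do not carry over. Pictures are saved under pics/ and viewed, on a budget of 10 in all, crops included, one or two more only if the job needs it, and the job is handed in when it is done.

```bash
mkdir -p pics; python3 - <<'E'
from station import r
import cv2,numpy as np
for n in("scene","top"):
    s=r.snapshot(n); cv2.imwrite(f"pics/{n}0.png",s["frame"][:,:,::-1]); np.savez(f"{n}0.npz",**{k:np.array(v) for k,v in s.items()})
    print(n,s["fx"],s["fy"],s["cx"],s["cy"],np.round(s["R"],4).tolist(),np.round(s["t"],4).tolist())
print(r.sense())
E
```

```text
scene 442.4738787976194 442.4738787976194 313.99803846679475 197.61428573689375 [[0.3801, 0.9249, 0.0137], [0.692, -0.2745, -0.6677], [-0.6138, 0.2632, -0.7443]] [-0.3248, -0.3324, 1.4046]
top 412.2898565575475 412.2898565575475 321.3486766921419 198.82742663428942 [[0.0135, -0.9997, 0.0205], [-0.9887, -0.0164, -0.1489], [0.1492, -0.0183, -0.9886]] [0.1023, 0.5923, 1.2156]
{'clock': 0.1, 'joints': array([-7.95099545e+01,  5.25829918e+00,  7.05749352e+01,  3.78040616e-04,
        1.04267395e+02, -3.24953396e+00]), 'joint_vel': array([ 0.02870758, -0.21734312, -0.08971609, -0.05259072,  0.11891892,
       -0.01698165]), 'joint_torque': array([ 2.49154713e-03, -4.47858489e+01, -4.07569563e+01,  7.00438558e-02,
        2.84003309e-02, -1.07043616e-04]), 'tcp_pos': array([ 0.14250479, -0.58288059,  0.4036253 ]), 'orientation': array([-1.79899553e+02, -6.07011079e-03,  1.37396670e+01]), 'contact_force': array([-0.14369879, -0.26537418, -0.02821129]), 'torque': array([ 0.00596013, -0.01386401,  0.05437046]), 'opening': 0.08779507506556289}
```

View pics/scene0.png

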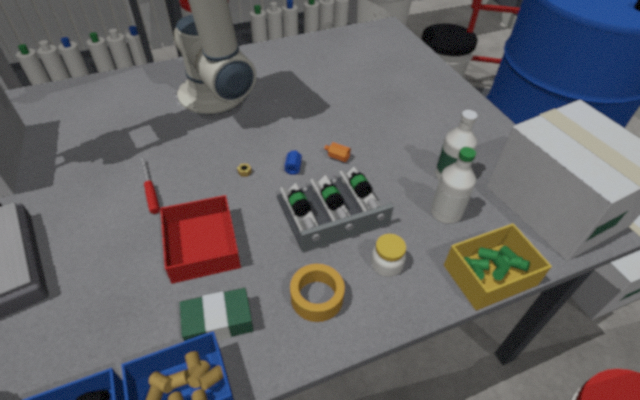

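View pics/top0.png

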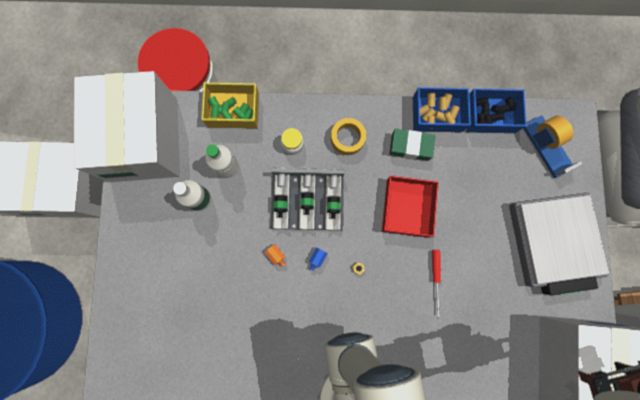

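The scene view shows three green/black couplers in the gauge: top view pixels (280,205), (307,203), (334,203), scene view (300,202), (332,195), (360,185). The blue one, top (318,258), and the orange one, top (275,255), are loose look-alikes and not meant. The tub is at top (410,207), on the right. Next is an enlarged crop to confirm and measure.

```bash
cat > h.py <<'E'
import numpy as np,cv2
def load(f): 
    d=np.load(f); return {k:d[k] for k in d.files}
def ray(s,u,v,fish=False):
    x=np.array([(u-s["cx"])/s["fx"],(v-s["cy"])/s["fy"]])
    if fish:
        t=np.hypot(*x); d=np.array([*(x/max(t,1e-9)*np.sin(t)),np.cos(t)])
    else: d=np.array([*x,1.])
    R=np.array(s["R"]); c=-R.T@np.array(s["t"]); d=R.T@d; return c,d/np.linalg.norm(d)
def atz(s,u,v,z,fish=False):
    c,d=ray(s,u,v,fish); return c+d*(z-c[2])/d[2]
def tri(*rays):
    A=np.zeros((3,3));b=np.zeros(3)
    for c,d in rays:
        P=np.eye(3)-np.outer(d,d);A+=P;b+=P@c
    return np.linalg.solve(A,b)
def proj(s,X,fish=False):
    p=np.array(s["R"])@np.asarray(X)+np.array(s["t"])
    if fish:
        q=np.hypot(p[0],p[1]);t=np.arctan2(q,p[2]);m=p[:2]/max(q,1e-9)*t
    else: m=p[:2]/p[2]
    return m*[s["fx"],s["fy"]]+[s["cx"],s["cy"]]
E
python3 - <<'E'
from h import *
t=load("top0.npz");s=load("scene0.npz")
a=cv2.resize(t["frame"][155:245,260:360,::-1],(400,360),interpolation=cv2.INTER_CUBIC)
b=cv2.resize(s["frame"][155:250,270:400,::-1],(400,292),interpolation=cv2.INTER_CUBIC)
im=np.zeros((360,800,3),np.uint8);im[:,:400]=a;im[:292,400:]=b
cv2.imwrite("pics/crop1.png",im)
for n,u,v in(("A",280,205),("B",307,203),("C",334,203)):print(n,atz(t,u,v,.06))
for p in((385,233),(434,237),(438,180),(389,177)):print("tub",atz(t,*p,.06))
for p in((273,230),(342,230),(343,172),(276,172)):print("gauge",atz(t,*p,.012))
E
```

```text
A [0.56736562 0.23527009 0.06      ]
B [0.57474461 0.15445484 0.06      ]
C [0.5760723  0.07324787 0.06      ]
tub [ 0.48815546 -0.07987892  0.06      ]
tub [ 0.47839667 -0.22663347  0.06      ]
tub [ 0.65212246 -0.24366852  0.06      ]
tub [ 0.65880396 -0.09374109  0.06      ]
gauge [0.49559215 0.25858042 0.012     ]
gauge [0.49878972 0.04531225 0.012     ]
gauge [0.68236028 0.04324623 0.012     ]
gauge [0.67856512 0.25479108 0.012     ]
```

View pics/crop1.png

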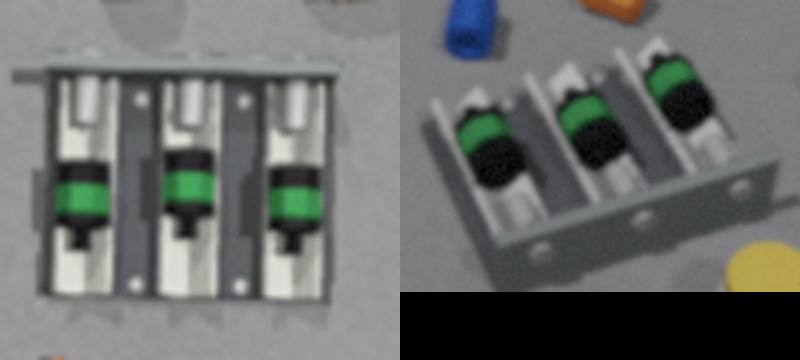

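The crop confirms them: three green/black couplers, each in its own trough, mouths facing the pins and tails toward the robot. The blue and orange ones lie outside. Next I take wrist views from two places above the gauge.

```bash
python3 - <<'E'
from h import *
from station import r
t=load("top0.npz")
print("caps",atz(t,213,151,.2),atz(t,181,188,.2))
im=[]
for i,(x,y) in enumerate(((.50,.15),(.56,.12))):
    P=[x,y,.36]
    best=None
    if i==0:
        for yaw in(0,90,180,-90):
            q=r.inverse_kinematics(P,[180,0,yaw]); print(yaw,None if q is None else np.round(q))
    r.reach(P,[180,0,0])
    r.wait(.3)
    s=r.snapshot("wrist"); np.savez(f"w{i}.npz",**{k:np.array(v) for k,v in s.items()})
    im.append(s["frame"][:,:,::-1]); print(-np.array(s["R"]).T@s["t"],np.round(s["R"],2).tolist(),s["fx"])
    S=r.sense();print(S["clock"],S["tcp_pos"],S["orientation"],S["contact_force"])
cv2.imwrite("pics/w0.png",im[0]);cv2.imwrite("pics/w1.png",im[1])
E
```

```text
caps [0.69280891 0.40854467 0.2       ] [0.58996219 0.48790772 0.2       ]
0 [ 13.  -7.  87.  -0. 100. 103.]
90 [ 13.  -7.  87.  -0. 100.  13.]
180 [ 13.  -7.  87.   0. 100. -77.]
-90 None
[0.56456854 0.14920483 0.34051428] [[0.0, -1.0, -0.0], [-0.97, -0.0, 0.24], [-0.24, 0.0, -0.97]] 309.70691628693146
3.325 [0.5000856  0.14980786 0.35999969] [ 1.79998383e+02 -2.85730725e-03 -2.06567651e-02] [-0.75253986 -0.57199747  0.68500083]
[0.62389971 0.12005929 0.34100092] [[0.0, -1.0, -0.0], [-0.97, -0.0, 0.24], [-0.24, 0.0, -0.97]] 309.70691628693146
4.05 [0.55947595 0.12045375 0.36040761] [-1.79991516e+02 -3.48490227e-02  4.83155368e-02] [-0.2029798  -0.44297769  0.02443023]
```

View pics/w0.png

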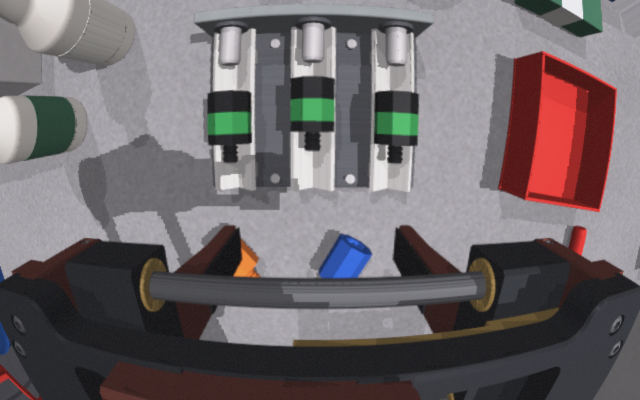

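View pics/w1.png

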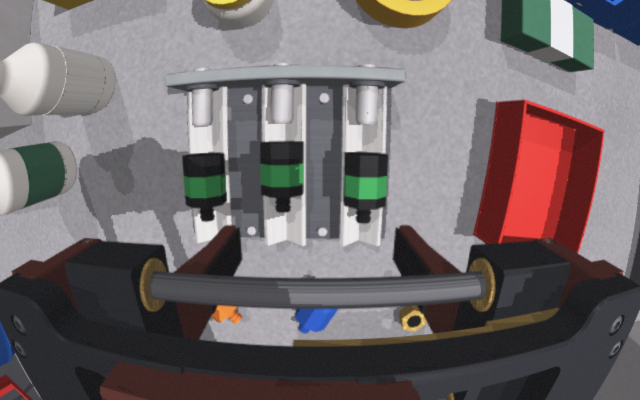

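Both wrist views show the three couplers with their tail ends at (230,162), (312,150), (395,162) in w0 and (207,220), (283,210), (363,221) in w1. The base screws are at (276,43), (351,44), (275,179), (350,179) in w0 and (248,99), (323,99), (251,231), (322,231) in w1. I triangulate these, together with the green bands.

```bash
python3 - <<'E'
from h import *
a,b=load("w0.npz"),load("w1.npz"); t=load("top0.npz")
T=lambda p,q:np.round(tri(ray(a,*p,True),ray(b,*q,True)),4)
for n,p,q in(("tailA",(230,162),(207,220)),("tailB",(312,150),(283,210)),("tailC",(395,162),(363,221)),
 ("s1",(276,43),(248,99)),("s2",(351,44),(323,99)),("s3",(275,179),(251,231)),("s4",(350,179),(322,231)),
 ("plateL",(195,17),(168,76)),("plateR",(432,17),(404,75)),
 ("noseA",(230,65),(202,124)),("noseB",(313,61),(282,122)),("noseC",(396,64),(367,123)),
 ("tubFL",(543,53),(527,101)),("tubFR",(615,89),(603,130))):
    print(n,T(p,q))
def blobs(s,box):
    f=np.ascontiguousarray(s["frame"]);h=cv2.cvtColor(f,cv2.COLOR_RGB2HSV)
    m=cv2.inRange(h,(45,110,60),(85,255,255)); k=np.zeros_like(m);k[box[0]:box[1],box[2]:box[3]]=m[box[0]:box[1],box[2]:box[3]]
    n,_,st,c=cv2.connectedComponentsWithStats(k)
    o=[(c[i],st[i]) for i in range(1,n) if st[i,4]>30]
    return sorted(o,key=lambda z:z[0][0])
A=blobs(a,(60,180,180,440));B=blobs(b,(120,240,160,410));C=blobs(t,(165,235,262,355))
for x,y,z in zip(A,B,C):
    print("green",tri(ray(a,*x[0],True),ray(b,*y[0],True)).round(4),tri(ray(a,*x[0],True),ray(b,*y[0],True),ray(t,*z[0])).round(4),x[1],y[1])
E
```

```text
tailA [0.5313 0.234  0.0487]
tailB [0.5414 0.1543 0.0446]
tailC [0.5312 0.0744 0.0489]
s1 [0.6536 0.1922 0.0195]
s2 [0.652  0.1144 0.0195]
s3 [0.5085 0.1947 0.016 ]
s4 [0.508  0.1144 0.013 ]
plateL [0.6814 0.271  0.049 ]
plateR [0.6721 0.0434 0.0694]
noseA [0.629  0.2367 0.037 ]
noseB [0.6279 0.1536 0.0431]
noseC [0.6276 0.0727 0.0427]
tubFL [ 0.6651 -0.107   0.0512]
tubFR [ 0.6485 -0.2507  0.0536]
green [0.569  0.2306 0.0589] [0.5693 0.2332 0.054 ] [208 111  42  24 941] [184 175  41  24 827]
green [0.5793 0.1535 0.0602] [0.5796 0.1541 0.0608] [291  98  43  24 989] [261 163  42  24 916]
green [0.5682 0.076  0.0595] [0.5685 0.0757 0.0594] [375 112  43  24 925] [345 175  42  25 910]
```

The heights agree with the text: the axis is at about 46 mm and the gauge yaw at about 0. The axes lie at y ≈ 0.2345, 0.154 and 0.0745. The pin noses are at x ≈ 0.628, so a good tail should end at x ≈ 0.596 and the bad one at about 0.570. I push C first, with closed fingers and force steps.

```bash
cat >> h.py <<'E'
def push(r,y,tail,z=.224,thr=3.5,stop=.570,home=.596):
    """closed fingers push the tail along +x; returns log; front face of fingers = tcp x + 10 mm"""
    x0=tail-.010-.018
    r.servo_line([x0,y,.30],speed=.25); r.servo_line([x0,y,z],speed=.12); r.wait(.15)
    f0=np.mean([(r.wait(.02),r.sense()["contact_force"])[1] for _ in range(5)],axis=0)
    x=x0; log=[]
    while x<home-.010+.009:
        f=x+.010
        fine=abs(f-stop)<.006 or f>home-.006
        x+=.0015 if fine else .004
        r.servo_line([x,y,z],speed=.04)
        r.wait(.04)
        S=r.sense(); F=S["contact_force"]-f0
        log.append((round(1e3*x,1),round(1e3*S["tcp_pos"][0],1),*np.round(F,1)))
        if -F[0]>thr: break
    print("f0",f0.round(2)); print(*log,sep="\n")
    xs=r.sense()["tcp_pos"][0]
    r.servo_line([x-.012,y,z],speed=.1); r.servo_line([x-.012,y,.30],speed=.25)
    print("stopped tail at",xs+.010,"clock",r.sense()["clock"]); return xs
E
python3 - <<'E'
from h import *
from station import r
r.grab(10); print(r.sense()["opening"],r.sense()["clock"])
push(r,.0745,.531)
E
```

```text
0.0004857881208843331 5.3917
f0 [-0.27  0.01 -0.25]
(507.0, np.float64(507.2), np.float64(0.9), np.float64(0.4), np.float64(-0.3))
(511.0, np.float64(511.1), np.float64(0.0), np.float64(0.0), np.float64(0.4))
(515.0, np.float64(515.1), np.float64(1.0), np.float64(0.5), np.float64(0.4))
(519.0, np.float64(519.1), np.float64(1.0), np.float64(0.7), np.float64(0.5))
(523.0, np.float64(523.1), np.float64(0.6), np.float64(0.1), np.float64(0.4))
(527.0, np.float64(527.1), np.float64(0.2), np.float64(0.2), np.float64(0.5))
(531.0, np.float64(531.1), np.float64(0.2), np.float64(0.8), np.float64(-0.6))
(535.0, np.float64(535.1), np.float64(-0.9), np.float64(0.2), np.float64(0.3))
(539.0, np.float64(539.1), np.float64(-0.3), np.float64(-0.4), np.float64(-0.1))
(543.0, np.float64(543.1), np.float64(0.6), np.float64(0.5), np.float64(0.2))
(547.0, np.float64(547.1), np.float64(0.4), np.float64(-0.1), np.float64(0.1))
(551.0, np.float64(551.1), np.float64(0.6), np.float64(0.3), np.float64(0.2))
(555.0, np.float64(555.1), np.float64(0.5), np.float64(-1.1), np.float64(-0.1))
(556.5, np.float64(556.5)
[... 354 characters left out ...]
np.float64(0.7))
(564.0, np.float64(564.1), np.float64(-0.2), np.float64(0.5), np.float64(0.6))
(565.5, np.float64(565.6), np.float64(-0.4), np.float64(-0.1), np.float64(0.3))
(567.0, np.float64(567.1), np.float64(0.3), np.float64(0.2), np.float64(0.6))
(571.0, np.float64(571.2), np.float64(0.7), np.float64(0.4), np.float64(0.8))
(575.0, np.float64(575.1), np.float64(0.5), np.float64(-0.6), np.float64(-0.2))
(579.0, np.float64(579.1), np.float64(1.4), np.float64(-0.2), np.float64(-0.3))
(583.0, np.float64(583.1), np.float64(-0.0), np.float64(-0.2), np.float64(0.7))
(584.5, np.float64(584.2), np.float64(-4.1), np.float64(-1.0), np.float64(2.5))
stopped tail at 0.5942226594460279 clock 15.2333
```

C slid lightly to a tail position of 0.594, which matches fully home (0.596). B and A are next, with slightly coarser approach steps.

```bash
sed -i 's/else .004/else .006/; s/-.010-.018/-.010-.012/; s/stop=.570,home=.596/stop=.5685,home=.5945/; s/print(\*log,/print(*[tuple(map(float,l)) for l in log[-6:]],/' h.py
python3 - <<'E'
from h import *
from station import r
push(r,.154,.541)
push(r,.2345,.531)
s=r.snapshot("top"); np.savez("top1.npz",**{k:np.array(v) for k,v in s.items()})
s2=r.snapshot("scene"); np.savez("scene1.npz",**{k:np.array(v) for k,v in s2.items()})
a=cv2.resize(s["frame"][155:245,260:360,::-1],(400,360),interpolation=cv2.INTER_CUBIC)
b=cv2.resize(s2["frame"][155:250,270:400,::-1],(400,292),interpolation=cv2.INTER_CUBIC)
im=np.zeros((360,800,3),np.uint8);im[:,:400]=a;im[:292,400:]=b
cv2.imwrite("pics/crop2.png",im)
E
```

```text
f0 [ 0.28 -0.11  0.01]
(564.0, 564.1, -0.4, -0.6, 0.6)
(565.5, 565.6, -1.0, 0.3, 0.2)
(571.5, 571.7, 0.2, 0.4, -0.3)
(577.5, 577.6, -0.6, 0.9, 0.1)
(583.5, 583.6, -0.7, -0.1, -0.2)
(585.0, 584.8, -3.7, 0.7, 0.7)
stopped tail at 0.5947722473127919 clock 22.9083
f0 [-0.27 -0.21  0.43]
(539.0, 539.2, 0.9, 0.7, -0.2)
(545.0, 545.2, -0.8, -0.2, 0.2)
(551.0, 551.2, 0.2, -0.2, -0.8)
(557.0, 557.2, -0.3, -0.2, -0.9)
(558.5, 558.5, 0.5, -0.1, 0.1)
(560.0, 559.7, -4.6, -0.6, 1.7)
stopped tail at 0.5696590599050625 clock 28.5167
```

View pics/crop2.png

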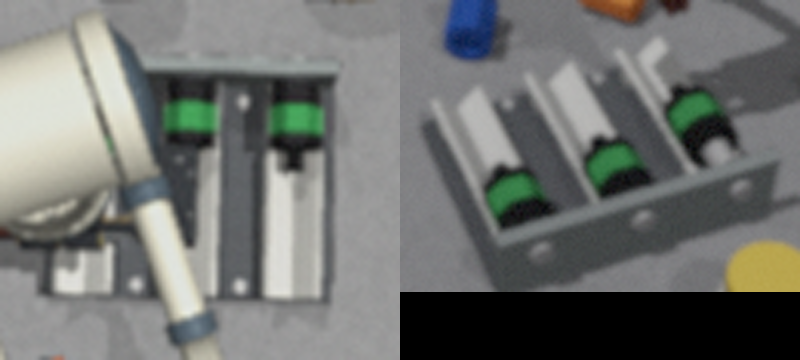

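A stopped dead with its tail at 0.5697, where about 0.570 is expected for the undersize seal. B ended at 0.5948 and C at 0.594, both home. The crop agrees: B and C sit at the plate (top crop (190,110) and (297,115)), and A's pin is still showing (scene crop (715,150)). A is the reject, so I grip it, draw it back, lift it and check.

```bash
python3 - <<'E'
from h import *
from station import r
y=.2345
r.let_go(); r.servo_line([.600,y,.30],speed=.2); r.servo_line([.600,y,.2215],speed=.1)
print("down",r.sense()["contact_force"].round(1),r.sense()["clock"])
r.grab(25); S=r.sense(); print("grip",S["opening"],S["contact_force"].round(1))
for x in(.592,.584,.570):
    r.servo_line([x,y,.2215],speed=.06); print(r.sense()["contact_force"].round(1))
r.servo_line([.570,y,.31],speed=.15); r.wait(.2)
S=r.sense(); print("lifted",S["opening"],S["contact_force"].round(1),S["clock"])
s=r.snapshot("wrist"); np.savez("w2.npz",**{k:np.array(v) for k,v in s.items()}); cv2.imwrite("pics/w2.png",s["frame"][:,:,::-1])
E
```

```text
down [1.3 0.2 0.6] 31.3333
grip 0.04001909384537975 [-0.  -1.2  0.6]
[-0.4 -2.2 -0.3]
[-0.4 -2.1  0.7]
[-1.1 -1.6  0.2]
lifted 0.03975339355483444 [-0.2 -0.4 -1.6] 34.025
```

View pics/w2.png

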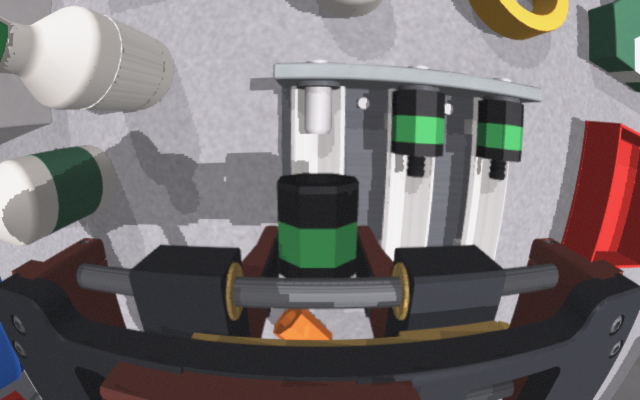

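The coupler is held squarely between the fingers at (317,225) with an opening of 40 mm. B and C are home at (418,130) and (500,130), and A's pin is bare. Now the tub.

```bash
python3 - <<'E'
from h import *
from station import r
R=[180,0,-4]
r.servo_line([.566,.0,.32],speed=.2)
r.servo_line([.566,-.161,.31],R,speed=.2); r.wait(.1)
S=r.sense(); print(S["opening"],S["tcp_pos"],S["clock"])
r.servo_line([.566,-.161,.208],speed=.1); print(r.sense()["contact_force"].round(1))
r.let_go(); r.wait(.2); print(r.sense()["contact_force"].round(1))
r.servo_line([.566,-.161,.32],speed=.15)
r.servo_line([.46,-.161,.40],speed=.2); r.wait(.2)
s=r.snapshot("wrist"); t=r.snapshot("scene")
cv2.imwrite("pics/end.png",np.hstack([cv2.resize(s["frame"],(400,250)),cv2.resize(t["frame"][100:350,130:530],(400,250))])[:,:,::-1])
S=r.sense(); print(S["clock"],S["opening"],S["contact_force"].round(1))
E
```

```text
0.03962944103999459 [ 0.56619571 -0.15978709  0.31019846] 36.4583
[-0.8  0.2 -0.9]
[-0.5 -0.5  0.8]
40.725 0.08782493662437439 [ 0.1 -0.3  1.2]
```

View pics/end.png

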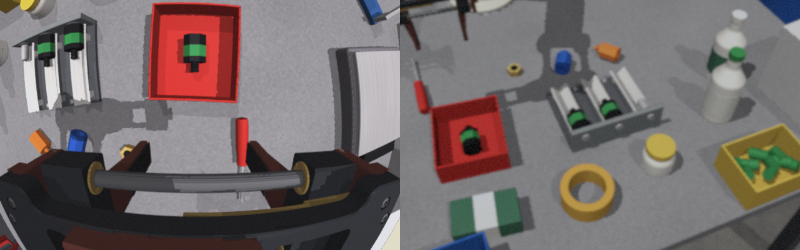

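The reject lies flat in the tub at wrist-half (195,50) and scene-half (471,138). B and C are on their pins, the left trough is empty, and the rest of the bench looks as it was.

```bash
python3 -c "
from station import r
print(r.hand_in())"
```

```text
the job is handed in; nothing more can be done
None
```

I pushed all three couplers onto their pins with closed fingers, found that the left one (A) has the undersize seal, and put it in the red tub. The job was handed in at about 41 s of the 58 s allowed.

- **C (right):** it slid on lightly and met the collar with its tail at x = 0.594, where I expected about 0.596. The push peaked at about 4 N.
- **B (middle):** it also went fully home, tail at x = 0.595, peak about 4 N.
- **A (left):** it stopped dead with its tail at x = 0.570, as expected for the undersize seal, and I pushed no harder than about 5 N. I gripped it at 25 N, drew it back 30 mm, lifted it out and released it just above the tub floor.

The last pictures show A lying flat in the tub and B and C on their pins. The other items in view look unmoved, and the gripper was open and clear. No check failed. The only disagreement was 1–2 mm between my camera estimate of the home position and the felt one, within the camera calibration error.

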